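# Relamp the watchmaker's bench light

## Task

The bench lamp's head lies on its back on the watchmaker's bench: take the new tube lamp out of its opened carton and press it straight down, gently and by feel, between the two spring contacts until both ends have snapped fully home, without forcing the glass. Then throw the lamp head's toggle switch fully over to the other side. Leave the burnt-out tube and the other things on the bench where they are.

Things in the scene. Friction and masses are not known exactly. Their poses are not given: they have to be found in the camera images.
- lamp_center (a point): Centre of the new tube lamp, on its axis; y runs along the lamp. Opal glass 26 mm in diameter, 148 mm long; at each end a metal cap, 18 mm in diameter for 12 mm, then a 45 degree chamfer 7 mm long down to a flat face 4 mm wide. 186 mm over all, 60 g, ends alike. Grasp it from above across the middle of the glass.
- lamp_end_a (a point): Middle of the flat face at one end of the new lamp, 93 mm from its centre along its +y axis.
- lamp_end_b (a point): Middle of the flat face at the other end of the new lamp, 93 mm from its centre along its -y axis.
- carton: Opened carton, fixed, in which the new lamp lies level, axis 47 mm above the bench: tray 110 by 230 mm (y along the lamp), bottom 3 mm thick, long sides 18 mm high, end walls 30 mm; two notched blocks 60 mm wide and 51 mm high hold the caps, 77 to 83 mm from the middle; between them the glass is free all round. Origin under its centre.
- hood: Lamp head, fixed on its back, mouth up: flared grey-green trough, y along it, origin on the bench under the lamp's place. 236 mm long, rim 166 mm wide and 76 mm above the bench; inside white, 120 mm wide at the floor (20 mm above the bench), 160 mm at the rim. At its -y end a closed gear box with the switch (y -118 to -172 mm, top at 76 mm). A knuckle stands 35 mm out of its +x side.
- seat_nominal (a point): Where, by the drawing, the centre of the seated lamp lies: 65 mm above the bench, in the hood; y is the seated lamp's direction (either end may go either way). True in plan, but the slotted bracket leaves lampholders and contacts together anywhere from 6 mm lower to 6 mm higher, level; this is not measured. Each cap rests in a 90 degree porcelain notch, 77 to 84 mm from the middle.
- clip_left (a joint): Spring contact at the hood's +y end: upright brass blade 12 mm wide with a rounded nose and a flared lip, behind the porcelain. Angle in rad by which it is bent outwards: 0 relaxed, about 0.11 while a lamp end passes its nose, 0 to 0.05 when it holds a seated lamp down (0.027 if exactly central). Relaxed, the two noses stand 176 mm apart; they centre a lamp that is up to 3 mm off lengthways.
- clip_right (a joint): The like contact at the -y end. Each end meets its contact 17 mm above the seat, takes 5 to 7 N to about 11 mm above it (both together 10 to 14 N, but often one end snaps first and the other then needs as much again at the middle), then 1 N, and is pulled down from 4 mm above it. The porcelain is hard: 15 N and more means home. A push over 25 N breaks the glass (40 N of contact force).
- switch (a joint): Toggle switch on the gear box: 0 (off) leaning to the hood's -x side, 0.9 rad (on) leaning as far to its +x side; it turns about the hood's y axis, takes about 1 N at the tip, has no spring and stays where it is left.
- switch_tip (a point): Middle of the ball tip (10 mm across) of the toggle lever, 30 mm from its pivot; the pivot lies 80 mm above the bench, at the hood's x = 0, y = -145 mm. The lever is a chrome rod 7 mm thick.
- dead_lamp: Burnt-out tube lamp, the same size but grey with dark caps, in a narrow wooden pen tray (50 by 225 mm, 18 mm high) on the right of the bench; origin on its axis. Leave it.
- movement_holder: Small metal vice with a watch movement in it, 50 by 70 mm, 22 mm high, origin under its centre. Leave it.
- tweezers: Steel tweezers, 125 mm long, lying along their x axis, 5 mm high. Leave them.
- loupe: Black eyeglass, 33 mm across, 31 mm high, origin under its centre. Leave it.
- dust_cover: Clear dust cover with a knob, 68 mm across, 46 mm high, origin under its centre. Leave it.
- oil_cup: Dark steel oil cup, 34 mm across, 28 mm high, origin under its centre. Leave it.
- parts_tin: Flat grey parts tin, 60 mm across, 16 mm high, origin under its centre. Leave it.
Not all that is in view belongs to the job. Leave any green or yellow look-alike of the part that bears lamp_center alone.

How it is judged (in metres and radians):
On the way, in this order (a step that is already met when the one before it is completed fails the run):
1. the new lamp is home and let go: both ends down in the lampholders, held by both spring contacts (z of lamp_end_a in the frame of seat_nominal between -0.008 and 0.008 m and z of lamp_end_b in the frame of seat_nominal between -0.008 and 0.008 m and horizontal distance between lamp_center and seat_nominal below 0.004 m and angle between the y axis of lamp_center and the y axis of seat_nominal, either way round below 0.07 rad and angle between lamp_center's own y axis and vertical between 1.52 and 1.62 rad and value of joint each of clip_left, clip_right below 0.06 rad and contact force between the fingers and lamp below 0.1 N), for 0.3 s.
2. the toggle switch is thrown fully over (value of joint switch above 0.8 rad), for 0.2 s.
At the end, for the whole second after the job is handed in: The new lamp rests in the lamp head: within 4 mm of its place in plan, in line within 4 degrees, level within 3 degrees, ends within 8 mm of the drawn seat height, both spring contacts closed over its chamfers (bent less than 0.06 rad); the toggle switch is past 0.80 rad (z of lamp_end_a in the frame of seat_nominal between -0.008 and 0.008 m and z of lamp_end_b in the frame of seat_nominal between -0.008 and 0.008 m and horizontal distance between lamp_center and seat_nominal below 0.004 m and angle between the y axis of lamp_center and the y axis of seat_nominal, either way round below 0.07 rad and angle between lamp_center's own y axis and vertical between 1.52 and 1.62 rad and value of joint each of clip_left, clip_right below 0.06 rad and value of joint switch above 0.8 rad and linear speed of lamp below 0.01 m/s); the robot touches nothing.
It fails at once if the new lamp is pressed into the lamp head with more than 40 N of contact force (contact force between lamp and hood above 40 N).
It fails at once if the burnt-out lamp or another bystander is moved by more than 20 mm (distance of any of dead_lamp, movement_holder, tweezers, loupe, dust_cover, oil_cup, parts_tin from where it was at the start of the episode above 0.02 m).
It also fails if it takes over 54 s, if anything falls off the work surface, if the arm or the gripper's body presses on something with over 40 N, if the wrist force passes 120 N, or if a joint passes its speed limit or range.

## Robot

A 7-joint arm with a two-finger parallel gripper is mounted at the origin on the work surface. World frame = base frame: x ahead of the robot, y to its left, z up, the work surface at z = 0. Lengths are in mm, angles in rad, forces in N, time in s.
With the tool pointing down it reaches from about 400 to 875 mm from the base axis. Payload 4.4 kg.
Tool frame: the origin (TCP) lies at the very end of the fingers, on their centre line; the grasp point (between the pads) lies 19 mm behind it; y points along the fingers, z is the direction in which the jaws open and shut, and the axes are right-handed (so a half turn about y gives the same grasp; the last joint's range is limited). The gripper opens to 85 mm and grips with 20 to 120 N. Pads are 22 mm wide; open, the fingers measure 114 mm over their backs; the gripper's body (76 mm by 85 mm) begins 54 mm behind the grasp point. The pads swing forward as they close: fully open they stand 13 mm farther back than shut.
Start: joints at [1.065, 0.628, 0.038, 1.517, -0.027, 0.996, -0.02], TCP at [276.771, -588.146, 231.313] pointing down, gripper open.
Joint ranges: [-3.06, 3.06], [-0.37, 2.12], [-1.25, 1.32], [0.18, 2.47], [-1.1, 4.24], [0.23, 1.98], [-2.94, 2.94]. Speed limits (rad/s): [2.57, 2.57, 3.14, 3.14, 3.14, 3.14, 3.14].

## Interface

Orientations are given as [roll, pitch, yaw] about the fixed x, y, z axes, in that order (R = Rz(yaw) Ry(pitch) Rx(roll)).
In Python, from cell import * gives the robot as it stands.
- The arm moves only by the tool apply_moves, never from a script. Its argument "targets" is a list of rows, each a list of 6 numbers: the shift along the tool's x, y, z in units of 40 mm (1.0 is 40 mm), then the turn, a rotation vector about the tool's x, y, z in units of 8 degrees (1.0 is 8 degrees). A call has 1 to 12 rows; each row shifts and turns the commanded pose from where the row before left it, along the tool's axes as they then stand; what a row does not reach is not made up. A row lasts 1/8 s, in which the tool goes at most 62.5 mm and 10.7 degrees, less where a joint would pass 70% of its speed; a pose out of reach is approached as far as the arm can. A call is refused whole if a number of a shift passes 1 or a number of a turn 1, either way. A call with a gripper value outside its range is refused whole. "jaw" is the gripper command: -1 is shut, 1 is fully open, values between are in proportion, set as the call begins (left out, the last holds). The fingers move at their own pace and stop on an object; the grip force is fixed at half the most. Time passes only in rows, so rows that do not move let the fingers close. It gives the time, the measured TCP pose, the force and the opening at its end, in the units of the state.
- read_state(): the state, without advancing time (a new reading comes with each control period).
- get_image(name): name is "scene" or "top" or "wrist"; returns the picture (384x512x3 uint8, red, green, blue); there is no depth.
- calibration(name): a dict with "fx", "fy", "cx", "cy" (pixels), "world_from_camera" (4x4, takes a point from camera to world coordinates). Camera axes: x right, y down, z forward; pixel columns grow to the right and rows downward; lengths in mm; the calibration is good to about 2 mm. A picture is of the moment at which its call begins: read the wrist's pose just before it. calibration takes no time and is no camera call; for the wrist camera it gives the pose at the moment of the call.
- finish_job(): hands the job in, once; it reports no verdict.
The state is a dict: "clock": time; "qpos": joint angles; "qd": joint speeds; "tau": joint torques, N m; "eef_pos": TCP position; "tool_rot": TCP orientation; "force": force on the tool from outside, world axes, zero at the start; "torque": the same for the moment, N m; "width": finger opening in mm.
Only numpy, scipy, OpenCV 4.12 (cv2) and the standard library are available. Lean on these libraries where they do the work, as an engineer would, in place of code of your own. Each camera call takes 0.05 s, during which the arm holds its last target. There are 200 camera calls.

## Working session

There is one attempt and no reset: what is moved stays moved. The work goes in short steps, Python scripts to look and compute and a tool call to move; the robot and the scene stay as the last step left them, time stands still between calls to the robot, and variables do not carry over. Pictures are saved under pics/ and viewed, about 8 in all and at most 12, crops included, and the job is handed in when it is done.

Besides the shell and the picture viewer there is one more tool, called after "Emit:" by a JSON object that holds its "name" and its "arguments", one argument or row to a line. apply_moves: Moves the arm, as the interface text tells. Its arguments: {"type":"object","properties":{"targets":{"type":"array"},"jaw":{"type":"number"}},"required":["targets"]}

```bash
mkdir -p pics; ls
python3 - <<'E'
from cell import *
import cv2,numpy as np
s=read_state();print(s)
for n in("top","scene"):
    im=get_image(n);cv2.imwrite(f"pics/{n}0.png",im[:,:,::-1]);c=calibration(n);print(n,c)
t=cv2.imread("pics/top0.png");cv2.imwrite("pics/top0b.png",cv2.resize(t,(800,600),interpolation=cv2.INTER_CUBIC))
E
```

```text
pics
{'clock': 0.0, 'qpos': array([ 1.06520286,  0.6293382 ,  0.03843577,  1.5183734 , -0.02700828,
        0.99629765, -0.02000353]), 'qd': array([ 4.82232454e-04,  1.73415257e-05,  2.40741786e-04,  1.65558199e-03,
       -7.59022105e-04,  9.60685719e-05, -1.55118813e-04]), 'tau': array([ 1.43838220e-04, -5.63396108e+01,  1.22621041e+00, -1.93444043e+01,
        1.09624013e-02,  1.06006226e-02, -1.58234633e-05]), 'eef_pos': array([ 276.50361636, -587.56315454,  230.39238229]), 'tool_rot': array([-1.57269516e+00, -1.42399586e-05, -2.70180233e+00]), 'force': array([ 0.3282933 ,  0.30422254, -1.17059015]), 'torque': array([-0.0073466 , -0.0688911 ,  0.02607428]), 'width': 85.49722844475384}
top {'fx': 455.45895292207064, 'fy': 455.45895292207064, 'cx': 261.62538701893266, 'cy': 190.71964884346403, 'world_from_camera': array([[-2.78285568e-02, -9.80006649e-01,  1.97008983e-01,
         2.46444904e+02],
       [-9.99604606e-01,  2.80761570e-02, -1.53664592e-03,
         1.72722147e+01],
       [-4.02533192e-03, -1.96973850e-01, -9.80400479e-01,
         1.47085091e+03],
       [ 0.00000000e+00,  0.00000000e+00,  0.00000000e+00,
         1.00000000e+00]])}
scene {'fx': 441.6867429303897, 'fy': 441.6867429303897, 'cx': 262.2005331660159, 'cy': 188.39812449070033, 'world_from_camera': array([[ 6.40176478e-01,  6.55443748e-01, -4.00708835e-01,
         1.05596163e+03],
       [ 7.68125689e-01, -5.37611490e-01,  3.47788459e-01,
        -4.52185262e+02],
       [ 1.25300968e-02, -5.30440741e-01, -8.47629410e-01,
         1.25787512e+03],
       [ 0.00000000e+00,  0.00000000e+00,  0.00000000e+00,
         1.00000000e+00]])}
```

View pics/top0b.png

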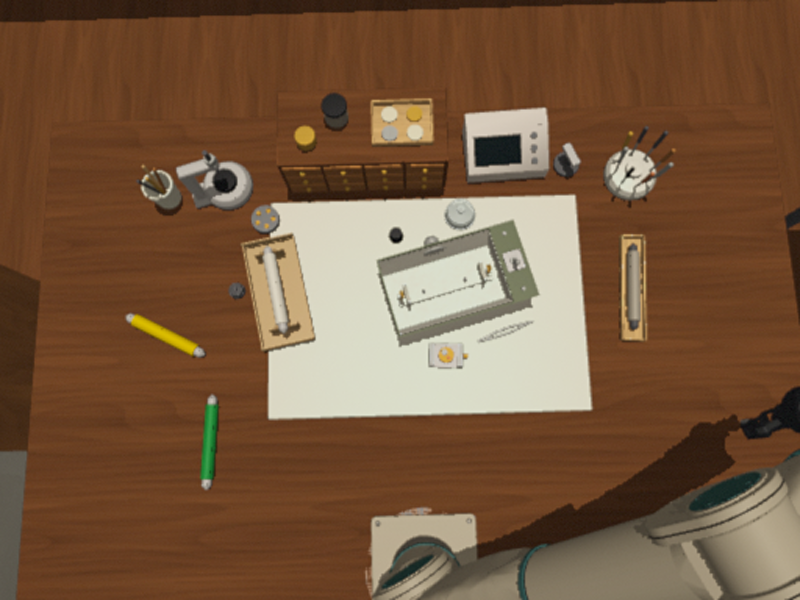

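View pics/scene0.png

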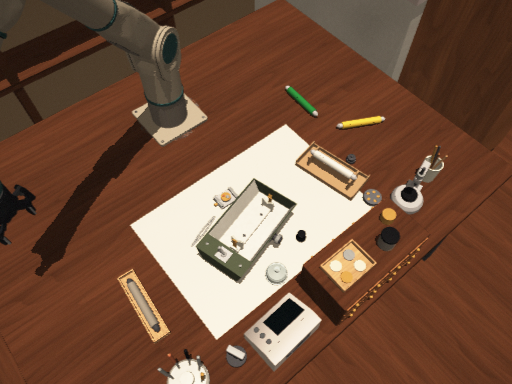

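The top view (800×600 enlarged) shows four tube-shaped things: a white tube in the carton at (276,290), a grey tube in the narrow tray at (633,287), and yellow (165,335) and green (210,442) look-alikes lying loose. The new lamp is the white one in the carton. The hood is at (450,285), with its gear box and switch at the right end (515,262). Next I'll measure these and get an enlarged crop.

```bash
cat > h.py <<'E'
from cell import *
import cv2,numpy as np
from scipy.spatial.transform import Rotation as R
def ray(c,u,v):
    T=c["world_from_camera"];d=T[:3,:3]@np.array([(u-c["cx"])/c["fx"],(v-c["cy"])/c["fy"],1.]);return T[:3,3],d
def onz(c,u,v,z):
    o,d=ray(c,u,v);return o+d*(z-o[2])/d[2]
def proj(c,p):
    T=c["world_from_camera"];q=T[:3,:3].T@(np.asarray(p,float)-T[:3,3]);return c["fx"]*q[0]/q[2]+c["cx"],c["fy"]*q[1]/q[2]+c["cy"]
def toolR(s=None):
    s=s or read_state();return R.from_euler("xyz",s["tool_rot"]).as_matrix()
def delta(p):  # shift in tool axes, units of 40 mm, from measured TCP to p
    s=read_state();return toolR(s).T@(np.asarray(p)-s["eef_pos"])/40
E
python3 - <<'E'
from h import *
t=cv2.imread("pics/top0.png");c=calibration("top")
hsv=cv2.cvtColor(t,cv2.COLOR_BGR2HSV)
roi=np.zeros(t.shape[:2],np.uint8);cv2.fillPoly(roi,[np.array([[158,156],[187,152],[200,216],[170,222]])],255)
m=cv2.inRange(hsv,(0,0,120),(179,60,255))&roi
n,l,st,ce=cv2.connectedComponentsWithStats(m);k=1+st[1:,4].argmax();print(st[k],ce[k])
pts=np.argwhere(l==k)[:,::-1].astype(np.float32);print(cv2.minAreaRect(pts))
P=np.array([onz(c,u,v,52) for u,v in pts]);xy=P[:,:2];m0=xy.mean(0);w=np.linalg.svd(xy-m0,full_matrices=0)[2][0];print("lamp",m0,w,np.ptp((xy-m0)@w))
# hood rim corners eyeballed in 800x600
for n,(u,v) in dict(A=(377,261),B=(513,222),C=(538,295),D=(400,345),sw=(515,262),clipL=(404,293),clipR=(486,268)).items():print(n,onz(c,u/1.5625,v/1.5625,76).round(0))
crop=t[140:235,140:360];cv2.imwrite("pics/crop1.png",cv2.resize(crop,None,fx=3.6,fy=3.6,interpolation=cv2.INTER_CUBIC))
print(toolR().round(3))
E
```

```text
[168 158  16  55 408] [175.82598039 184.67401961]
((175.97982788085938, 184.90158081054688), (55.10892868041992, 8.037765502929688), 78.40782928466797)
lamp [559.36885641 288.02233791] [-0.98040392 -0.19699783] 180.95602894686544
A [605.  77.  76.]
B [ 679. -202.   76.]
C [ 525. -243.   76.]
D [433.  35.  76.]
sw [ 595. -201.   76.]
clipL [537.  24.  76.]
clipR [ 584. -142.   76.]
[[-0.905 -0.001  0.426]
 [-0.426  0.002 -0.905]
 [ 0.    -1.    -0.002]]
```

View pics/crop1.png

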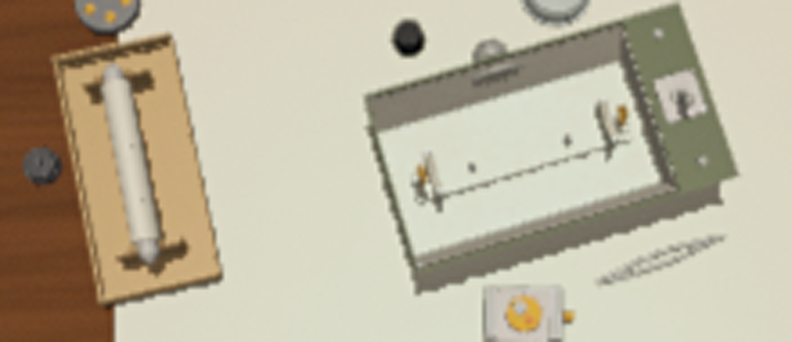

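The crop confirms that the white tube in the carton is the new lamp, running from (112,75) to (150,250). The hood's clips are at (422,175) and (620,115), and the switch is at (683,100). I'll get the wrist camera offset and plan a path past the hood.

Run:
```python
from h import *
s=read_state();c=calibration("wrist");T=c["world_from_camera"];Rt=toolR(s)
print((Rt.T@(T[:3,3]-s["eef_pos"])).round(1),(Rt.T@T[:3,:3]).round(3),c["fx"],c["cx"],c["cy"])
print(delta([553,-57,260]))
```

```text
[ -83.7 -142.2   -0.3] [[-0.001  0.946  0.326]
 [ 0.    -0.326  0.946]
 [ 1.     0.001 -0.   ]] 264.9484997280243 261.25121454390177 190.82749893245753
[-11.90177176  -0.72301703  -9.06148136]
```

Emit:
{"name": "apply_moves", "arguments": {
  "targets": [
    [-0.99,0.0,-0.75,0,0,0],
    [-0.99,0.0,-0.75,0,0,0],
    [-0.99,0.0,-0.75,0,0,0],
    [-0.99,0.0,-0.75,0,0,0],
    [-0.99,0.0,-0.75,0,0,0],
    [-0.99,0.0,-0.75,0,0,0],
    [-0.99,0.1,-0.75,0,0,0],
    [-0.99,0.2,-0.75,0,0,0],
    [-0.99,0.2,-0.75,0,0,0],
    [-0.99,0.2,-0.75,0,0,0],
    [-0.99,0.2,-0.75,0,0,0],
    [-0.99,0.1,-0.75,0,0,0]
  ],
  "jaw": 1
}}

```text
clock: 1.6
eef_pos: [553.7, -58.6, 190.6]
tool_rot: [-1.571, -0.001, -2.702]
force: [1.0, -0.9, 0.3]
width: 85.3
```

Emit:
{"name": "apply_moves", "arguments": {
  "targets": [
    [0,0,0,0,0,0],
    [0,0,0,0,0,0],
    [0,0,0,0,0,0]
  ]
}}

```text
clock: 1.98
eef_pos: [552.9, -61.7, 191.3]
tool_rot: [-1.57, -0.001, -2.704]
force: [0.1, -0.0, 0.9]
width: 85.1
```

Run:
```python
from h import *
s=read_state();c=calibration("wrist");im=get_image("wrist")[:,:,::-1];np.save("pics/w1.npy",im);np.save("pics/w1c.npy",c,allow_pickle=True)
print(s["clock"],s["eef_pos"],s["tool_rot"],s["force"],abs(s["qd"]).max())
cv2.imwrite("pics/w1.png",cv2.resize(im,(800,600),interpolation=cv2.INTER_CUBIC))
```

```text
1.975 [552.90285577 -61.73963627 191.34102691] [-1.57025735e+00 -7.02805723e-04 -2.70422125e+00] [ 0.09400844 -0.04109033  0.90991023] 0.0065944278303206455
```

View pics/w1.png

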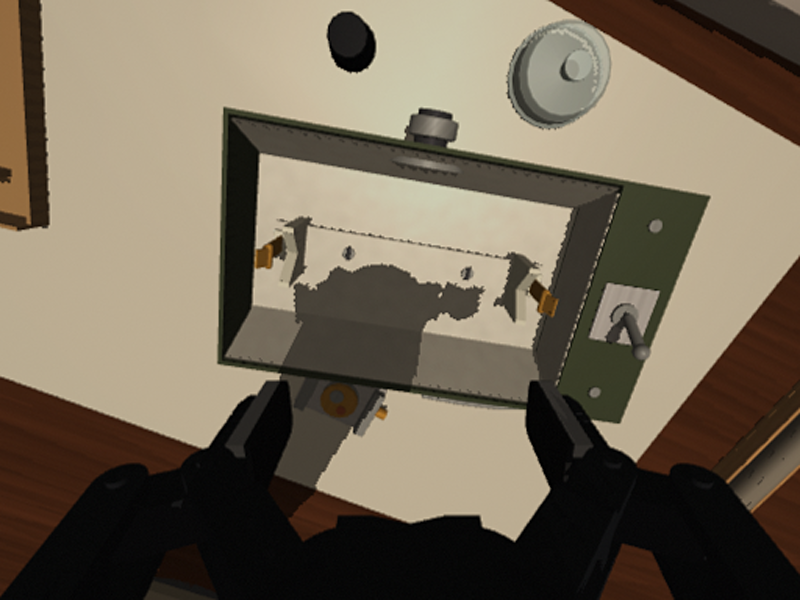

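The wrist picture (800×600) shows the rim corners at about (223,108), (218,364), (709,196) and (618,423). The brass clips are at (268,252) and (548,300), and the switch tip at (641,352) leans to the hood's -x side, as it should. I'll fit the hood pose from the green outline and cross-check it against the clips and tip.

```bash
cat >> h.py <<'E'
def hoodfit(im,c,guess):   # guess: image corners A,D,C,B (px) refined on green mask hull
    hsv=cv2.cvtColor(im,cv2.COLOR_BGR2HSV);m=cv2.inRange(hsv,(30,40,20),(85,255,150))
    n,l,st,ce=cv2.connectedComponentsWithStats(cv2.morphologyEx(m,cv2.MORPH_CLOSE,np.ones((5,5))))
    k=1+st[1:,4].argmax();h=cv2.convexHull(np.argwhere(l==k)[:,::-1].astype(np.float32))
    return h[:,0],m
E
python3 - <<'E'
from h import *
im=np.ascontiguousarray(np.load("pics/w1.npy"));c=np.load("pics/w1c.npy",allow_pickle=True).item()
h,m=hoodfit(im,c,None)
e=1.;p=h
while len(p)>4:p=cv2.approxPolyDP(h,e,True)[:,0];e+=.5
print("poly",p*1.5625)
eye=np.array([[223,108],[218,364],[618,423],[709,196]])/1.5625
model=np.array([[83,118],[-83,118],[-83,-172],[83,-172]],float)
def fit(px):
    W=np.array([onz(c,u,v,76)[:2] for u,v in px]);w0,m0=W.mean(0),model.mean(0)
    U,S,V=np.linalg.svd((W-w0).T@(model-m0));Rm=U@V;o=w0-Rm@m0
    print("origin",o,"yaw",np.degrees(np.arctan2(Rm[1,0],Rm[0,0])),"res",(W-(model@Rm.T+o)).round(1).tolist());return o,Rm
o,Rm=fit(eye)
q=np.array([p[np.linalg.norm(p-g,axis=1).argmin()] for g in eye]);o2,_=fit(q)
hsv=cv2.cvtColor(im,cv2.COLOR_BGR2HSV);b=cv2.inRange(hsv,(8,120,90),(25,255,255))
n,l,st,ce=cv2.connectedComponentsWithStats(b)
for k in range(1,n):
    if st[k,4]>20 and 150<ce[k][1]<210:print("brass",ce[k]*1.5625,st[k],[ (Rm.T@(onz(c,*ce[k],z)[:2]-o)).round(1) for z in(75,85)])
print("tip", (Rm.T@(onz(c,641/1.5625,352/1.5625,107)[:2]-o)))
E
```

```text
poly [[707.8125 196.875 ]
 [617.1875 421.875 ]
 [218.75   362.5   ]
 [223.4375 107.8125]]
origin [559.21227875 -56.34884532] yaw 15.468304557836538 res [[-0.7, 0.6], [0.3, 0.5], [0.6, -0.0], [-0.2, -1.0]]
origin [559.60324274 -56.06468483] yaw 15.373206516146562 res [[-1.1, 0.2], [1.2, -0.1], [1.1, 0.7], [-1.1, -0.7]]
brass [263.30935252 257.05935252] [162 156  13  16 139] [array([-1. , 91.7]), array([ 1.9, 88.6])]
brass [542.98349057 299.85259434] [344 185   9  16  53] [array([  0.8, -92.2]), array([  3.7, -88.2])]
brass [553.5    307.1875] [352 191   5  12  25] [array([  -3. , -100.5]), array([  0. , -96.2])]
tip [ -12.45854712 -147.11333241]
```

The fit is good to about 1 mm: origin (559.3, -56.2), yaw 15.4°, with the clips at ±92 and the tip at (-12.5, -147), against an expected (-13, -145). Next I'll go over the carton.

Emit:
{"name": "apply_moves", "arguments": {
  "targets": [
    [-0.43,0,-0.87,0,0,0],
    [-0.43,0,-0.87,0,0,0],
    [-0.43,0,-0.87,0,0,0],
    [-0.43,0,-0.87,0,0,0],
    [-0.43,0,-0.87,0,0,0],
    [-0.43,0,-0.87,0,0,0],
    [-0.43,0,-0.87,0,0,0],
    [-0.43,0,-0.87,0,0,0],
    [-0.43,0,-0.87,0,0,0],
    [0,0,0,0,0.86,0],
    [0,0,0,0,0.86,0]
  ],
  "jaw": 0.2
}}

```text
clock: 3.4
eef_pos: [560.4, 288.6, 191.3]
tool_rot: [-1.571, -0.0, -2.947]
force: [-0.1, -0.2, -0.2]
width: 51.4
```

Emit:
{"name": "apply_moves", "arguments": {
  "targets": [
    [0,0,0,0,0,0],
    [0,0,0,0,0,0]
  ]
}}

```text
clock: 3.65
eef_pos: [560.5, 288.5, 191.4]
tool_rot: [-1.571, 0.0, -2.941]
force: [-0.1, -0.1, -0.0]
width: 51.6
```

Run:
```python
from h import *
s=read_state();c=calibration("wrist");im=np.ascontiguousarray(get_image("wrist")[:,:,::-1])
print(s["clock"],s["eef_pos"],s["tool_rot"],s["force"],s["width"],abs(s["qd"]).max())
cv2.imwrite("pics/w2.png",cv2.resize(im,(800,600),interpolation=cv2.INTER_CUBIC));cv2.imwrite("pics/w2r.png",im)
np.save("pics/w2c.npy",c,allow_pickle=True)
for x in (-93,0,93):
    d=np.array([.9804,.197,0]);print(np.array(proj(c,np.array([559,288,47])+x*d))*1.5625)
```

```text
3.65 [560.45256054 288.52616999 191.43266525] [-1.57071829e+00  1.22039928e-04 -2.94107543e+00] [-0.13765809 -0.11427116 -0.00812066] 51.557479642133956 0.006604093397906273
[408.51000821 392.68866982]
[408.91563266 280.42302648]
[409.41277913 142.82661918]
```

View pics/w2.png

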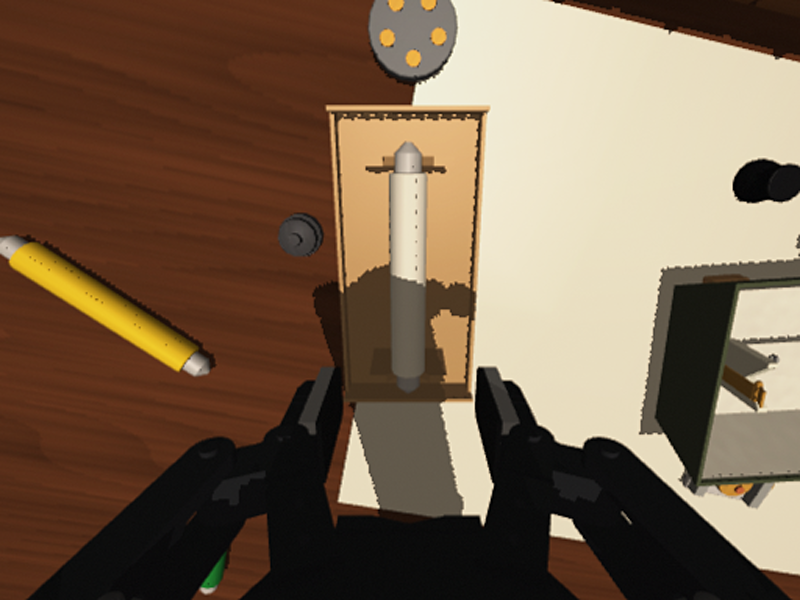

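The ends measure (408,142) and (408,392), against my top-view projection of (409,143) and (408,393), so they agree to within 1 mm. Now descend and grasp.

Emit:
{"name": "apply_moves", "arguments": {
  "targets": [
    [0.03,0.8,0,0,0,0],
    [0,0.8,0,0,0,0],
    [0,0.8,0,0,0,0],
    [0,0.8,0,0,0,0],
    [0,0.5,0,0,0,0],
    [0,0.3,0,0,0,0],
    [0,0.08,0,0,0,0],
    [0,0,0,0,0,0],
    [0,0,0,0,0,0]
  ]
}}

```text
clock: 4.82
eef_pos: [559.7, 289.3, 29.1]
tool_rot: [-1.571, 0.002, -2.942]
force: [0.7, 0.7, 0.4]
width: 51.4
```

Emit:
{"name": "apply_moves", "arguments": {
  "targets": [
    [0,0,0,0,0,0],
    [0,0,0,0,0,0],
    [0,0,0,0,0,0],
    [0,0,0,0,0,0],
    [0,0,0,0,0,0],
    [0,0,0,0,0,0]
  ],
  "jaw": -1
}}

```text
clock: 5.58
eef_pos: [559.4, 289.0, 28.8]
tool_rot: [-1.571, 0.001, -2.942]
force: [-0.3, -0.7, 5.4]
width: 24.7
```

Emit:
{"name": "apply_moves", "arguments": {
  "targets": [
    [0,-0.4,0,0,0,0],
    [0,-0.8,0,0,0,0],
    [0,-0.9,0,0,0,0],
    [0,-0.9,0,0,0,0],
    [0,-0.6,0,0,0,0],
    [0,0,0,0,0,0],
    [0,0,0,0,0,0],
    [0,0,0,0,0,0]
  ]
}}

```text
clock: 6.58
eef_pos: [558.2, 288.6, 170.8]
tool_rot: [-1.57, -0.002, -2.942]
force: [-0.2, 0.2, -1.1]
width: 24.5
```

Run:
```python
from h import *
s=read_state();c=calibration("wrist");im=np.ascontiguousarray(get_image("wrist")[:,:,::-1])
print(s["clock"],s["eef_pos"],s["tool_rot"],s["force"],s["torque"],s["width"])
cv2.imwrite("pics/w3.png",cv2.resize(im,(800,600),interpolation=cv2.INTER_CUBIC));cv2.imwrite("pics/w3r.png",im)
np.save("pics/w3c.npy",c,allow_pickle=True)
Rt=toolR(s)
for y in(-19,-15):
  for x in(-93,0,93):print(y,x,np.array(proj(c,s["eef_pos"]+Rt@np.array([x,y,0])))*1.5625)
```

```text
6.575 [558.18351669 288.5942217  170.7900901 ] [-1.57006438e+00 -2.40963932e-03 -2.94196068e+00] [-0.23714389  0.24686164 -1.05358351] [ 0.00807455 -0.02537594 -0.00461481] 24.474820679077915
-19 -93 [409.25416281 119.52764372]
-19 0 [408.82934468 410.47844288]
-19 93 [408.552459   600.11279083]
-15 -93 [409.22798238 120.68922097]
-15 0 [408.81943476 403.94118365]
-15 93 [408.55012758 590.65574465]
```

View pics/w3.png

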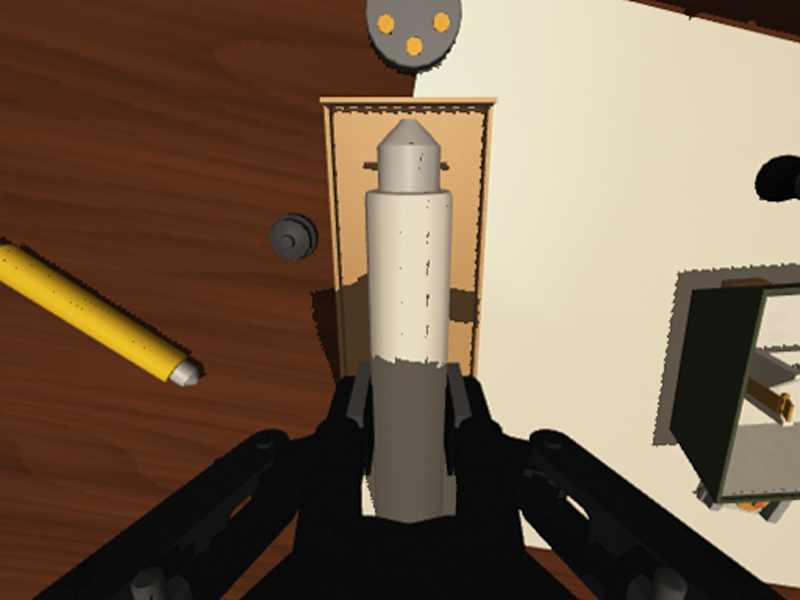

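The lamp is held centrally and level, with its tip at (409,119) against a predicted (409,120). Moving over the hood, then turning.

Emit:
{"name": "apply_moves", "arguments": {
  "targets": [
    [0.1,0,0.5,0,0,0],
    [0.18,0,0.9,0,0,0],
    [0.2,0,0.98,0,0,0],
    [0.2,0,0.98,0,0,0],
    [0.2,0,0.98,0,0,0],
    [0.2,0,0.98,0,0,0],
    [0.2,0,0.98,0,0,0],
    [0.2,0,0.98,0,0,0],
    [0.15,0,0.75,0,0,0],
    [0.05,0,0.42,0,0,0]
  ]
}}

```text
clock: 7.88
eef_pos: [559.1, -59.2, 171.9]
tool_rot: [-1.57, -0.001, -2.946]
force: [-0.3, -0.0, -0.6]
width: 24.2
```

Emit:
{"name": "apply_moves", "arguments": {
  "targets": [
    [0,0,0,0,-0.98,0],
    [0,0,0,0,-0.98,0],
    [0,0,0,0,-0.98,0],
    [0,0,0,0,-0.98,0],
    [0,0,0,0,-0.98,0],
    [0,0,0,0,-0.98,0],
    [0,0,0,0,-0.98,0],
    [0,0,0,0,-0.98,0],
    [0,0,0,0,-0.98,0],
    [0,0,0,0,-0.98,0],
    [0,0,0,0,-0.98,0],
    [0,0,0,0,-0.98,0]
  ]
}}

```text
clock: 9.38
eef_pos: [559.9, -55.6, 172.0]
tool_rot: [-1.571, 0.0, -1.295]
force: [0.4, -0.1, -0.8]
width: 24.3
```

Emit:
{"name": "apply_moves", "arguments": {
  "targets": [
    [0,0,0,0,0,0],
    [0,0,0,0,0,0],
    [0,0,0,0,0,0]
  ]
}}

```text
clock: 9.75
eef_pos: [560.2, -55.6, 172.1]
tool_rot: [-1.571, -0.0, -1.301]
force: [0.6, 0.4, 0.1]
width: 24.6
```

```bash
cat >> h.py <<'E'
HO=np.array([559.3,-56.2]);HY=np.radians(15.42)
E
python3 - <<'E'
from h import *
s=read_state();c=calibration("wrist");im=np.ascontiguousarray(get_image("wrist")[:,:,::-1])
print(s["clock"],s["eef_pos"],s["tool_rot"],np.degrees(s["tool_rot"][2]-(HY-np.pi/2)),s["force"],s["torque"],s["width"])
print(delta([*HO,140]))
cv2.imwrite("pics/w4.png",cv2.resize(im,(800,600),interpolation=cv2.INTER_CUBIC));cv2.imwrite("pics/w4r.png",im)
np.save("pics/w4c.npy",c,allow_pickle=True)
Rh=np.array([[np.cos(HY),-np.sin(HY)],[np.sin(HY),np.cos(HY)]])
for p in([0,88,80],[0,-88,80],[83,118,76],[-83,118,76]):print(p,np.array(proj(c,[*(HO+Rh@p[:2]),p[2]]))*1.5625)
E
```

```text
9.75 [560.16597592 -55.59033835 172.14438645] [-1.57082687e+00 -1.37982264e-04 -1.30107005e+00] 0.03417749555005032 [0.55068213 0.35709112 0.07138553] [-0.00623038 -0.02276014  0.00674297] 24.627328501207675
[ 0.00859664  0.80351439 -0.02580446]
[0, 88, 80] [407.11125481 149.09269557]
[0, -88, 80] [406.9772031  427.84857752]
[83, 118, 76] [567.3187895   87.91870502]
[-83, 118, 76] [246.90553568  87.41525095]
```

View pics/w4.png

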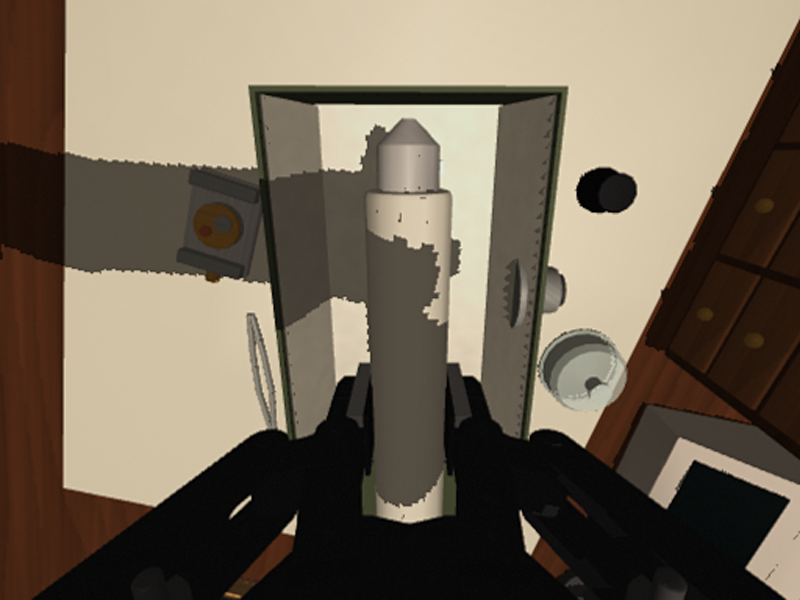

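The rim is at (249–567, 87), mid 408, and the lamp axis is at column 409, so they are aligned to within 1 mm. Descending to just above the earliest possible contact (TCP about 72).

Emit:
{"name": "apply_moves", "arguments": {
  "targets": [
    [0.01,0.4,-0.01,0,0,0],
    [0,0.6,0,0,0,0],
    [0,0.6,0,0,0,0],
    [0,0.5,0,0,0,0],
    [0,0.3,0,0,0,0],
    [0,0.1,0,0,0,0],
    [0,0,0,0,0,0],
    [0,0,0,0,0,0],
    [0,0,0,0,0,0]
  ]
}}

```text
clock: 10.92
eef_pos: [560.3, -56.1, 72.7]
tool_rot: [-1.57, -0.0, -1.3]
force: [-0.3, 0.2, 0.2]
width: 24.4
```

Emit:
{"name": "apply_moves", "arguments": {
  "targets": [
    [0,0.04,0,0,0,0],
    [0,0.04,0,0,0,0],
    [0,0,0,0,0,0]
  ]
}}

```text
clock: 11.3
eef_pos: [560.3, -56.5, 69.1]
tool_rot: [-1.57, -0.001, -1.3]
force: [-0.2, -1.2, 1.2]
width: 24.5
```

Emit:
{"name": "apply_moves", "arguments": {
  "targets": [
    [0,0.04,0,0,0,0],
    [0,0.04,0,0,0,0],
    [0,0,0,0,0,0]
  ]
}}

```text
clock: 11.68
eef_pos: [560.1, -56.5, 65.6]
tool_rot: [-1.571, -0.0, -1.3]
force: [1.3, -1.9, 1.8]
width: 24.2
```

Emit:
{"name": "apply_moves", "arguments": {
  "targets": [
    [0,0.04,0,0,0,0],
    [0,0.02,0,0,0,0],
    [0,0,0,0,0,0]
  ]
}}

```text
clock: 12.05
eef_pos: [560.0, -56.1, 63.4]
tool_rot: [-1.571, -0.0, -1.3]
force: [1.2, -2.2, 3.1]
width: 24.4
```

Emit:
{"name": "apply_moves", "arguments": {
  "targets": [
    [0,0.04,0,0,0,0],
    [0,0.02,0,0,0,0],
    [0,0,0,0,0,0]
  ]
}}

```text
clock: 12.42
eef_pos: [560.2, -55.7, 61.0]
tool_rot: [-1.57, 0.0, -1.299]
force: [1.4, -1.6, 3.6]
width: 23.6
```

Emit:
{"name": "apply_moves", "arguments": {
  "targets": [
    [0,0.04,0,0,0,0],
    [0,0.02,0,0,0,0],
    [0,0,0,0,0,0]
  ]
}}

```text
clock: 12.8
eef_pos: [559.9, -56.2, 58.2]
tool_rot: [-1.571, 0.0, -1.3]
force: [2.6, -3.1, -0.2]
width: 24.1
```

Run:
```python
from h import *
s=read_state();c=calibration("wrist");im=np.ascontiguousarray(get_image("wrist")[:,:,::-1])
print(s["clock"],s["eef_pos"],s["force"],s["torque"],s["width"])
cv2.imwrite("pics/w5.png",cv2.resize(im,(800,600),interpolation=cv2.INTER_CUBIC))
Rt=toolR(s)
for y in(-18,-15):
  for x in(-93,-74):print(y,x,np.array(proj(c,s["eef_pos"]+Rt@np.array([x,y,0])))*1.5625)
```

```text
12.8 [559.93783014 -56.16087446  58.22307323] [ 2.55283467 -3.13476937 -0.18430338] [-0.12013765 -0.24878257 -0.01638865] 24.11232999365054
-18 -93 [409.53686104 122.65310982]
-18 -74 [409.41971427 193.1985499 ]
-15 -93 [409.50014315 123.44947182]
-15 -74 [409.38752055 192.3367336 ]
```

View pics/w5.png

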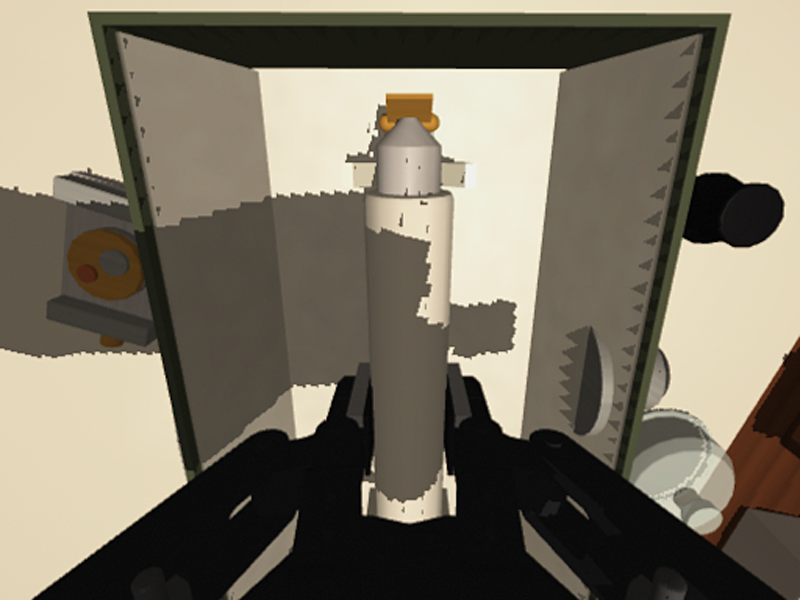

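The picture shows the +y end over its clip, with the tip at (409,120) on the brass at (410,110), laterally centred and not obviously tilted. I'll keep descending by feel.

Emit:
{"name": "apply_moves", "arguments": {
  "targets": [
    [0,0.03,0,0,0,0],
    [0,0.02,0,0,0,0],
    [0,0,0,0,0,0]
  ]
}}

```text
clock: 13.22
eef_pos: [560.1, -56.6, 56.7]
tool_rot: [-1.571, -0.001, -1.3]
force: [0.5, -4.3, 3.9]
width: 24.3
```

Emit:
{"name": "apply_moves", "arguments": {
  "targets": [
    [0,0.03,0,0,0,0],
    [0,0.02,0,0,0,0],
    [0,0,0,0,0,0]
  ]
}}

```text
clock: 13.6
eef_pos: [559.2, -57.0, 54.1]
tool_rot: [-1.573, -0.001, -1.3]
force: [0.5, -5.1, 1.0]
width: 24.4
```

Run:
```python
from h import *
s=read_state();print(s["clock"],s["eef_pos"],s["tool_rot"],s["force"],s["torque"],s["width"])
```

```text
13.6 [559.21622367 -57.03584648  54.13672188] [-1.57254804e+00 -6.98289861e-04 -1.30011909e+00] [ 0.45720833 -5.14804869  0.9707273 ] [-0.93883078 -0.11805296  0.00415736] 24.438718629892037
```

There's a lengthways force of about 5 N towards hood −y with little vertical force, so the +y clip presses harder. I'll ease the lamp about 1.5 mm along tool +x and continue.

Emit:
{"name": "apply_moves", "arguments": {
  "targets": [
    [0.04,0,0,0,0,0],
    [0,0,0,0,0,0]
  ]
}}

```text
clock: 13.85
eef_pos: [559.3, -58.2, 53.9]
tool_rot: [-1.573, 0.0, -1.3]
force: [-0.0, -4.8, -1.0]
width: 24.3
```

Emit:
{"name": "apply_moves", "arguments": {
  "targets": [
    [0,0.03,0,0,0,0],
    [0,0.02,0,0,0,0],
    [0,0,0,0,0,0]
  ]
}}

```text
clock: 14.22
eef_pos: [560.4, -57.1, 52.3]
tool_rot: [-1.571, 0.001, -1.3]
force: [1.1, -2.3, -3.8]
width: 24.5
```

Run:
```python
from h import *
s=read_state();print(s["clock"],s["eef_pos"],s["tool_rot"],s["force"],s["torque"],s["width"])
```

```text
14.225 [560.4287188  -57.10103019  52.29374078] [-1.57052411e+00  6.26581597e-04 -1.29957210e+00] [ 1.11944495 -2.29845615 -3.83848112] [-0.56363617 -0.38863616 -0.0137438 ] 24.533534615765763
```

It's being pulled down now (Fz −3.8 N). Continuing to the hard stop.

Emit:
{"name": "apply_moves", "arguments": {
  "targets": [
    [0,0.03,0,0,0,0],
    [0,0.02,0,0,0,0],
    [0,0,0,0,0,0]
  ]
}}

```text
clock: 14.6
eef_pos: [560.2, -57.7, 50.6]
tool_rot: [-1.571, 0.0, -1.3]
force: [0.6, -1.8, 1.0]
width: 23.7
```

Emit:
{"name": "apply_moves", "arguments": {
  "targets": [
    [0,0.03,0,0,0,0],
    [0,0.0,0,0,0,0]
  ]
}}

```text
clock: 14.85
eef_pos: [560.3, -57.7, 50.1]
tool_rot: [-1.571, -0.0, -1.3]
force: [-1.2, -2.3, 7.3]
width: 24.4
```

Emit:
{"name": "apply_moves", "arguments": {
  "targets": [
    [0,0.03,0,0,0,0],
    [0,0,0,0,0,0]
  ]
}}

```text
clock: 15.1
eef_pos: [560.4, -57.7, 50.0]
tool_rot: [-1.57, -0.001, -1.3]
force: [-4.5, -1.8, 16.7]
width: 24.4
```

Emit:
{"name": "apply_moves", "arguments": {
  "targets": [
    [0,0.015,0,0,0,0],
    [0,0,0,0,0,0]
  ]
}}

```text
clock: 15.35
eef_pos: [560.4, -57.7, 49.9]
tool_rot: [-1.57, -0.001, -1.3]
force: [-5.5, -2.4, 21.0]
width: 24.5
```

Run:
```python
from h import *
s=read_state();c=calibration("wrist");print(s["clock"],s["eef_pos"],s["tool_rot"],s["force"],s["torque"],s["width"])
im=np.ascontiguousarray(get_image("wrist")[:,:,::-1])
cv2.imwrite("pics/w6.png",cv2.resize(im,(800,600),interpolation=cv2.INTER_CUBIC))
Rt=toolR(s)
for y in(-18,):
  for x in(-93,-74):print(y,x,np.array(proj(c,s["eef_pos"]+Rt@np.array([x,y,0])))*1.5625)
```

```text
15.35 [560.41789832 -57.70139448  49.88503369] [-1.57029987e+00 -1.31292671e-03 -1.30006863e+00] [-5.51045722 -2.38542667 20.966219  ] [-0.67618201  1.01020512 -0.08576764] 24.46367925663838
-18 -93 [409.57114974 122.67107918]
-18 -74 [409.45410584 193.21678444]
```

View pics/w6.png

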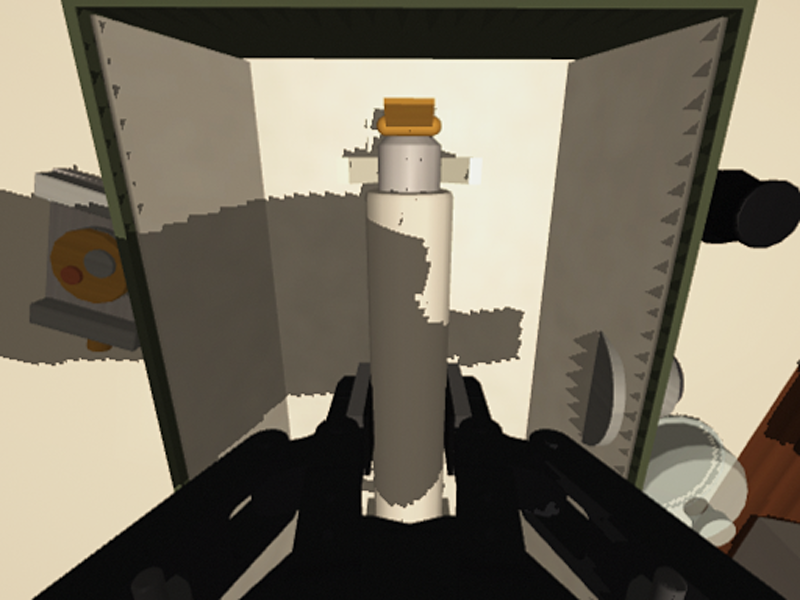

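The +y clip's nose (410,128) now closes over the chamfer, the hard stop gave 21 N, and the lamp is level at about 68 mm, within the drawn 65±6. I'll unload, release and withdraw.

Emit:
{"name": "apply_moves", "arguments": {
  "targets": [
    [0,-0.05,0,0,0,0],
    [0,0,0,0,0,0]
  ]
}}

```text
clock: 15.65
eef_pos: [560.4, -57.9, 50.1]
tool_rot: [-1.571, -0.0, -1.3]
force: [-2.6, -2.6, 8.1]
width: 24.5
```

Emit:
{"name": "apply_moves", "arguments": {
  "targets": [
    [0,0,0,0,0,0],
    [0,0,0,0,0,0],
    [0,0,0,0,0,0],
    [0,0,0,0,0,0]
  ],
  "jaw": 0.15
}}

```text
clock: 16.15
eef_pos: [560.3, -57.4, 49.3]
tool_rot: [-1.571, 0.0, -1.3]
force: [-0.4, 0.3, -0.5]
width: 49.1
```

Emit:
{"name": "apply_moves", "arguments": {
  "targets": [
    [0,-0.2,0,0,0,0],
    [0,-0.5,0,0,0,0],
    [0,-0.8,0,0,0,0],
    [0,-0.8,0,0,0,0],
    [0,-0.8,0,0,0,0],
    [0,-0.4,0,0,0,0],
    [0,0,0,0,0,0],
    [0,0,0,0,0,0]
  ]
}}

```text
clock: 17.15
eef_pos: [559.5, -57.8, 188.4]
tool_rot: [-1.573, 0.001, -1.3]
force: [0.2, 0.6, -0.2]
width: 49.1
```

Run:
```python
from h import *
s=read_state();c=calibration("wrist");print(s["clock"],s["eef_pos"],s["tool_rot"],s["force"],s["width"])
im=np.ascontiguousarray(get_image("wrist")[:,:,::-1])
cv2.imwrite("pics/w7.png",cv2.resize(im,(800,600),interpolation=cv2.INTER_CUBIC));cv2.imwrite("pics/w7r.png",im);np.save("pics/w7c.npy",c,allow_pickle=True)
Rh=np.array([[np.cos(HY),-np.sin(HY)],[np.sin(HY),np.cos(HY)]])
for p in([0,88,82],[0,-88,82],[0,74,81],[0,-74,81],[-13,-145,107]):print(p,np.array(proj(c,[*(HO+Rh@p[:2]),p[2]]))*1.5625)
```

```text
17.15 [559.5241189  -57.78830317 188.44390257] [-1.57270680e+00  5.47968472e-04 -1.30001306e+00] [ 0.18860622  0.5688359  -0.17690325] 49.05607730959626
[0, 88, 82] [409.8211586  145.92477671]
[0, -88, 82] [408.90842079 412.95649698]
[0, 74, 81] [409.72917108 171.80206657]
[0, -74, 81] [408.96741855 394.83474102]
[-13, -145, 107] [389.82079671 504.88866881]
```

View pics/w7.png

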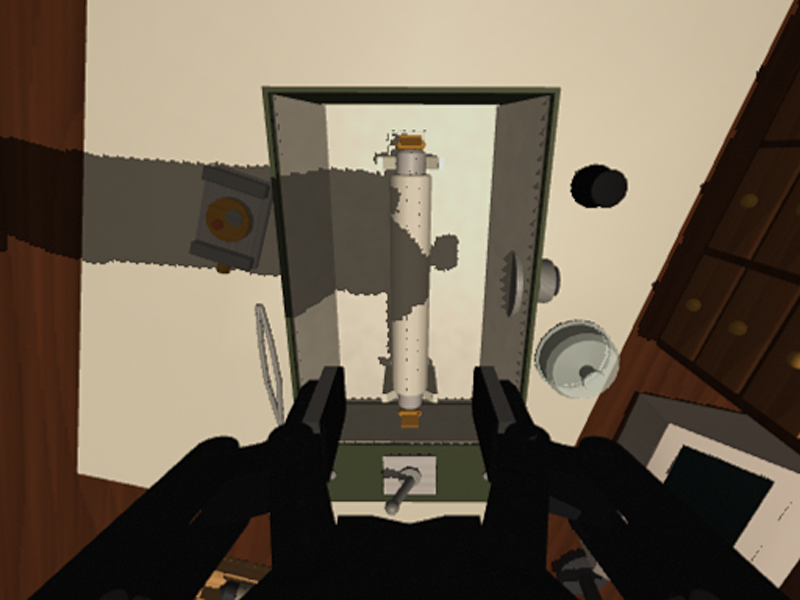

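The lamp is seated: both brass noses, at (410,142) and (410,418), lie over the chamfers, and the caps are in both lampholders. Now the switch (tip at (392,507), as predicted): shut the fingers, go to hood (-50, -145), and lower to TCP 97.

Emit:
{"name": "apply_moves", "arguments": {
  "targets": [
    [0.6,0,-0.2,0,0,0],
    [0.7,0,-0.25,0,0,0],
    [0.8,0,-0.3,0,0,0],
    [0.8,0,-0.3,0,0,0],
    [0.5,0,-0.15,0,0,0],
    [0.18,0,-0.05,0,0,0],
    [0,0,0,0,0,0],
    [0,0,0,0,0,0]
  ],
  "jaw": -1
}}

```text
clock: 18.2
eef_pos: [550.8, -207.2, 189.5]
tool_rot: [-1.57, 0.001, -1.298]
force: [0.7, 0.6, 0.2]
width: 0.0
```

Emit:
{"name": "apply_moves", "arguments": {
  "targets": [
    [0,0.5,0,0,0,0],
    [0,0.7,0,0,0,0],
    [0,0.6,0,0,0,0],
    [0,0.4,0,0,0,0],
    [0,0.1,0,0,0,0],
    [0,0,0,0,0,0],
    [0,0,0,0,0,0]
  ]
}}

```text
clock: 19.08
eef_pos: [551.2, -209.1, 98.4]
tool_rot: [-1.569, -0.001, -1.3]
force: [0.9, 0.3, -0.2]
width: 0.4
```

Run:
```python
from h import *
s=read_state();print(s["clock"],s["eef_pos"],s["force"],s["width"])
Rh=np.array([[np.cos(HY),-np.sin(HY)],[np.sin(HY),np.cos(HY)]]);print(Rh.T@(s["eef_pos"][:2]-HO))
im=np.ascontiguousarray(get_image("wrist")[:,:,::-1]);cv2.imwrite("pics/w8.png",cv2.resize(im,(800,600),interpolation=cv2.INTER_CUBIC))
```

```text
19.075 [ 551.17539906 -209.13371684   98.4072415 ] [ 0.87043024  0.31256415 -0.22495553] 0.37885503975147816
[ -48.49608564 -145.2682366 ]
```

View pics/w8.png

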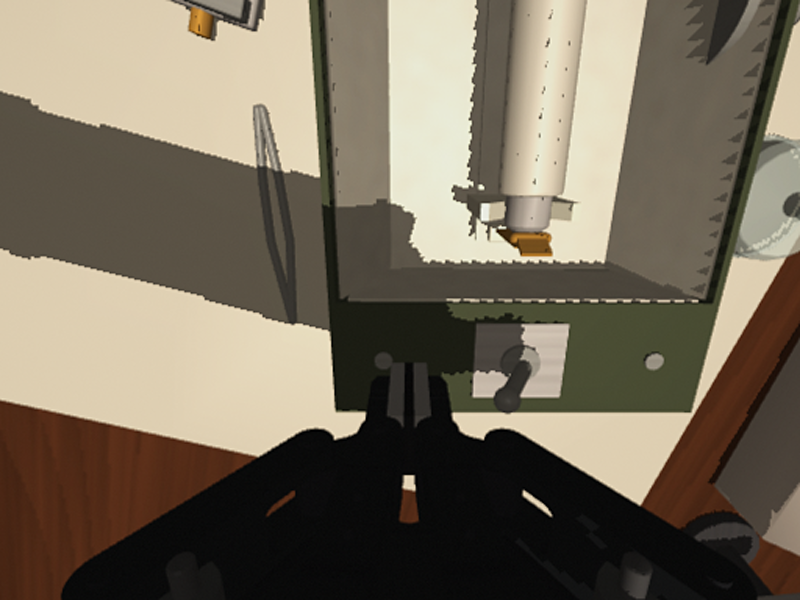

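The fingers stand to the left of the lever (tip at (508,400)), and the -y clip at (530,243) is closed over the lamp's end. Pushing towards hood +x.

Emit:
{"name": "apply_moves", "arguments": {
  "targets": [
    [0,0,0.2,0,0,0],
    [0,0,0.2,0,0,0],
    [0,0,0.2,0,0,0],
    [0,0,0.2,0,0,0],
    [0,0,0.1,0,0,0],
    [0,0,0,0,0,0]
  ]
}}

```text
clock: 19.88
eef_pos: [586.0, -199.0, 97.4]
tool_rot: [-1.57, 0.0, -1.3]
force: [0.1, 1.0, 0.5]
width: 0.0
```

Emit:
{"name": "apply_moves", "arguments": {
  "targets": [
    [0,0,0.06,0,0,0],
    [0,0,0.04,0,0,0],
    [0,0,0,0,0,0]
  ]
}}

```text
clock: 20.25
eef_pos: [588.9, -198.3, 97.3]
tool_rot: [-1.571, 0.0, -1.3]
force: [-1.3, 0.3, -0.6]
width: -0.2
```

Emit:
{"name": "apply_moves", "arguments": {
  "targets": [
    [0,0,0.04,0,0,0],
    [0,0,0.02,0,0,0],
    [0,0,0,0,0,0]
  ]
}}

```text
clock: 20.62
eef_pos: [591.5, -197.7, 97.6]
tool_rot: [-1.571, -0.0, -1.3]
force: [-1.7, -0.1, -1.3]
width: 0.0
```

Emit:
{"name": "apply_moves", "arguments": {
  "targets": [
    [0,0,0.04,0,0,0],
    [0,0,0.02,0,0,0],
    [0,0,0,0,0,0]
  ]
}}

```text
clock: 21.0
eef_pos: [593.6, -197.1, 97.5]
tool_rot: [-1.571, -0.0, -1.3]
force: [-0.9, -0.9, -0.3]
width: 0.2
```

Emit:
{"name": "apply_moves", "arguments": {
  "targets": [
    [0,0,0.04,0,0,0],
    [0,0,0.02,0,0,0],
    [0,0,0,0,0,0]
  ]
}}

```text
clock: 21.38
eef_pos: [594.0, -197.0, 97.2]
tool_rot: [-1.575, 0.0, -1.301]
force: [-4.6, -0.5, 2.0]
width: -0.4
```

Run:
```python
from h import *
s=read_state();print(s["clock"],s["eef_pos"],s["force"],s["torque"])
im=np.ascontiguousarray(get_image("wrist")[:,:,::-1]);cv2.imwrite("pics/w9.png",cv2.resize(im,(800,600),interpolation=cv2.INTER_CUBIC))
```

```text
21.375 [ 593.96270228 -197.04662158   97.19053498] [-4.56237731 -0.52504098  2.01867329] [-0.21609365  1.1976141   0.00484493]
```

View pics/w9.png

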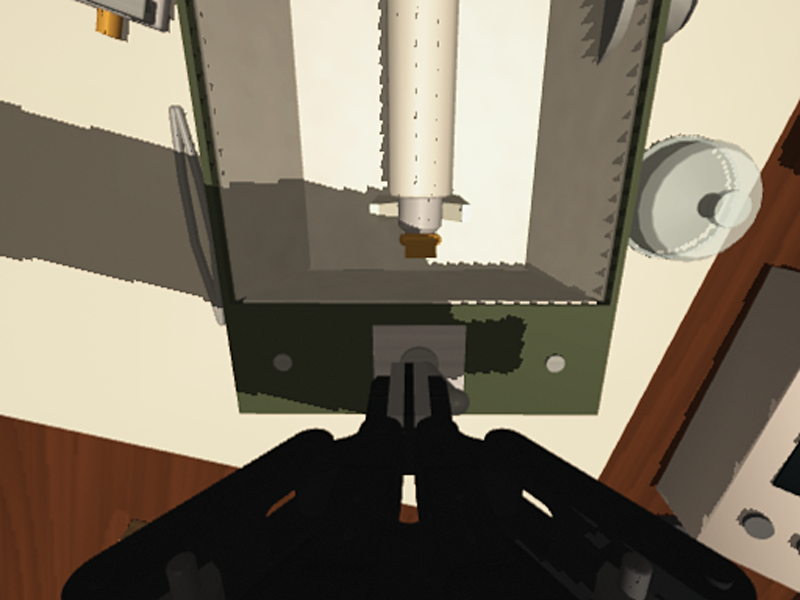

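The tip (460,400) now leans to +x, and the jump in force with the motion stalling says it's at its stop. I'll press slightly more, then back off and rise.

Emit:
{"name": "apply_moves", "arguments": {
  "targets": [
    [0,0,0.03,0,0,0],
    [0,0,0,0,0,0]
  ]
}}

```text
clock: 21.68
eef_pos: [594.1, -197.0, 97.1]
tool_rot: [-1.577, 0.001, -1.301]
force: [-7.9, -1.4, 3.0]
width: -0.1
```

Emit:
{"name": "apply_moves", "arguments": {
  "targets": [
    [0,0,-0.2,0,0,0],
    [0,0,-0.4,0,0,0],
    [0,-0.3,-0.1,0,0,0],
    [0,-0.7,0,0,0,0],
    [0.3,-0.8,0,0,0,0],
    [0.4,-0.5,0,0,0,0],
    [0,0,0,0,0,0],
    [0,0,0,0,0,0],
    [0,0,0,0,0,0]
  ]
}}

```text
clock: 22.8
eef_pos: [577.1, -229.3, 188.6]
tool_rot: [-1.572, 0.002, -1.299]
force: [0.0, 0.6, 0.3]
width: 0.0
```

Run:
```python
from h import *
s=read_state();c=calibration("wrist");print(s["clock"],s["eef_pos"],s["force"],abs(s["qd"]).max())
im=np.ascontiguousarray(get_image("wrist")[:,:,::-1]);cv2.imwrite("pics/w10.png",cv2.resize(im,(800,600),interpolation=cv2.INTER_CUBIC))
Rh=np.array([[np.cos(HY),-np.sin(HY)],[np.sin(HY),np.cos(HY)]])
f=lambda p:print(p,np.array(proj(c,[*(HO+Rh@p[:2]),p[2]]))*1.5625)
for a in(-.45,.25,.35,.45):f([30*np.sin(a),-145,80+30*np.cos(a)])
f([0,74,81]);f([0,-74,81])
```

```text
22.8 [ 577.11753539 -229.32655673  188.56567957] [0.01127067 0.5863907  0.28323053] 0.0033964850837891053
[np.float64(-13.048966023336908), -145, np.float64(107.0134130705803)] [437.50211991 265.6936603 ]
[np.float64(7.4221187776356885), -145, np.float64(109.06737265131935)] [474.83813382 266.76474541]
[np.float64(10.28693422366354), -145, np.float64(108.18118138542137)] [479.76721786 266.38088802]
[np.float64(13.048966023336908), -145, np.float64(107.0134130705803)] [484.38773628 265.87239806]
[0, 74, 81] [ 476.10184644 -227.29472507]
[0, -74, 81] [461.08955882 131.12432408]
```

The picture limit is reached, so I'll check the tip and lamp numerically.

Run:
```python
from h import *
im=cv2.imread("pics/w10.png");hsv=cv2.cvtColor(im,cv2.COLOR_BGR2HSV)
# chrome lever: low-saturation, mid/dark, inside gear-box window
x0,y0,x1,y1=400,235,540,300
w=hsv[y0:y1,x0:x1]
for y in range(0,y1-y0,5):print(y0+y," ".join(f"{w[y,x,1]//10:2d}/{w[y,x,2]//10:<2d}" for x in range(0,x1-x0,7)))
# lamp in top view: white tube in hood
t=get_image("top")[:,:,::-1];cv2.imwrite("pics/top1.png",t)
d=cv2.absdiff(cv2.imread("pics/top0.png"),t).max(2);c=calibration("top")
n,l,st,ce=cv2.connectedComponentsWithStats((d>40).astype(np.uint8))
for k in range(1,n):
    if st[k,4]>15:print(st[k],ce[k].round(1),onz(c,*ce[k],65).round())
```

```text
235  7/3   8/2   7/9   8/8   3/22  3/22  3/22  3/22  3/22  3/22  3/22  3/22  3/22  8/9   7/9   7/9   7/9   7/9   7/9   7/9 
240  7/3   8/3   8/8   8/8   3/22  3/22  3/22  3/22  3/23  3/22  3/22  3/22  3/22  8/9   7/9   7/9   7/9   7/9   7/9   7/9 
245  8/3   8/3   7/2   8/9   3/21  3/21  3/21  4/11  3/17  3/17  3/23  3/21  3/21  8/9   7/9   7/9   7/9   8/9   7/9   7/9 
250  7/3   7/3   8/3   8/9   3/22  3/22  3/17  3/19  3/19  3/20  4/7   4/12  3/22  7/9   7/9   7/8   7/9   7/9   7/9   7/9 
255  8/3   7/3   7/3   8/3   3/21  3/21  4/10  3/19  3/18  2/5   4/7   4/7   3/22  7/9   7/9   7/9   7/9   7/9   7/9   7/9 
260  8/3   7/3   8/3   8/3   4/6   4/12  4/7   3/15  4/7   4/7   3/6   4/7   3/13  8/8   7/9   7/9   7/9   7/9   7/9   7/9 
265  7/3   8/3   8/3   8/3   4/8   3/8   4/8   3/6   3/6   3/5   3/5   3/5   3/13  3/11  7/8   8/8   7/8   8/8   7/9   7/8 
270  7/2   7/3   7/3   7/2   3/7   4/7   4/7   4/7   3/6   4/7   4/7   4/6   3/17  3/13  7/8   8/9   7/8   7/9   7/9   7/9 
275  7/2   7/3   7/3   7/2   3/8   4/8   4/8   4/8   4/8   4/8   3/19  3/19  3/11  5/9   7/8   7/9   7/9   7
[... 365 characters left out ...]
7/8   8/8   7/8   7/8 
295  8/2   9/2   9/2   9/2  10/2   8/6   8/6   8/4  14/3  10/6  10/6  10/6  10/6  10/6  10/6  10/6  10/6  10/6  10/6  10/6 
[  272   101   240   281 23894] [378.  253.6] [ 323. -336.   65.]
[168 159  18  58 394] [176.8 186. ] [552. 282.  65.]
[258 171  50  24 310] [283.9 185.1] [545. -56.  65.]
[376 201   8   9  24] [379.6 204.4] [ 475. -352.   65.]
[502 287  10   8  31] [507.2 290.9] [ 200. -715.   65.]
[ 323  301  189   83 8650] [437.8 352.8] [  29. -488.   65.]
[264 355  20  29 175] [273.6 369.5] [-4. -5. 65.]
[255 356  22  23 164] [264.1 364.2] [11. 22. 65.]
[238 364  17  20 171] [246.1 375.1] [-17.  75.  65.]
[478 372  34  12 187] [500.4 379.5] [ -49. -662.   65.]
```

The ball's right edge is at about 494 px, so its centre is near 485, against a predicted 484 for full throw. The top-view difference shows only the lamp moved from carton to hood. Handing in.

```bash
python3 -c "
from cell import *
s=read_state();print(s['clock'],s['force']);print(finish_job())"
```

```text
22.9 [0.57563921 0.72972291 0.47142415]
the job is handed in; nothing more can be done
None
```

I seated the new lamp in the lamp head, let it go, threw the toggle switch fully over and handed the job in at 22.9 s. No verdict is reported on hand-in, so the results below are my own checks.

- **Lamp:** I took it from the carton and pressed it down in steps of 2.4 mm or less. It was pulled down at about 70 mm, and the hard stop gave 21 N with the lamp level at about 68 mm (the drawing allows 59 to 71 mm). Pictures after release showed both contacts closed over the lamp's ends.
- **Switch:** The lever stopped hard at about 8 N, against about 1 N to move it. The tip then measured within about 1 px of where a full throw puts it.
- **Other things on the bench:** Comparing the top view before and after showed that only the lamp and the arm had moved.

Three checks were weaker or disagreed:
- **Lengthways offset:** During the press I felt about 5 N towards one end and eased the lamp about 1.5 mm. Afterwards it looked about 1–2 mm off my measured place, still within the 4 mm allowed.
- **Snap force:** I read only about 4 N at the contacts, less than the stated 5 to 7 N per end, so I did not feel two clear snaps.
- **Last picture:** The 12-picture limit stopped me viewing the final one, so I checked the switch tip from pixel values only. The lamp's final position got no separate check beyond that before-and-after comparison.

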